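# Mix the finish can and hang it up

### The job

Pick up the finish can by its arched handle, press it down squarely onto the middle of the mixer's sprung pad until the pad is fully down, and keep it held there for two seconds. Then hang the can by its handle bar across both prongs of the hook stand, let go and leave it hanging still. Keep the can upright throughout and do not disturb the other things on the bench.

Things in the scene. Friction and masses are not known exactly. Their poses are not given: they have to be found in the camera images.
- can: finish can: round lidded metal can, 93 mm diameter, lid top 85 mm up, about 0.45 kg, with a rigid arched strap handle (does not fold). Origin: centre of underside, z up. The arch's level top is a steel bar along the can's y: 10 mm wide (x), 14 mm high, its underside 131 mm and top 145 mm above the origin, 84 mm clear length between the two side straps; 46 mm free between lid and bar.
- can_bar (a point): middle of the grip bar, 138 mm above the underside of the can
- can_under (a point): middle of the underside of the grip bar, 131 mm above the underside of the can
- mixer: squat round grey touch-start mixer fixed to the bench, 152 mm diameter, 66 mm high, a flat round black rubber pad on top and a small black control box on its -x side (out to 95 mm from the axis). Origin: centre of its underside, on the bench
- pad_top (a point): centre of the top face of the mixer's pad (100 mm diameter), 92 mm above the bench when up; moves with the pad
- pad (a joint): how far the sprung pad is down, m: 0 up, 0.014 fully down on its stop. It starts to move at 7 N and is fully down at 14 N (the can's weight included; that weight alone does not move it)
- rack: fixed wooden hook stand, origin on the bench under the seat point. Two level steel prongs, 8 mm thick, at y +-26 mm (44 mm free between), axis 190 mm high, run along its -x from the upright (front x +72 mm, 90 mm wide, top 198 mm) to x -24 mm, then turn up to lips at x -36 mm, lip tops 211 mm high. Base board x -70 to 120 mm, 130 mm wide, 12 mm thick
- rack_seat (a point): where the bar should lie across both prongs: midway between them, at the height of their tops (194 mm above the bench). The bar is within the lips and clear of the upright from 18 mm in front of this point (towards the lips) to 20 mm behind it
- tin: bystander: plain metal tin without any handle, 66 mm diameter, 85 mm high. Origin: see its pose; leave it alone
- hammer: bystander: hammer 280 mm long lying behind. Origin: see its pose; leave it alone
- brush: bystander: paint brush 180 mm long lying near the robot. Origin: see its pose; leave it alone
- sander: bystander: cork sanding block 65 x 110 mm, 40 mm high. Origin: see its pose; leave it alone
- plane: bystander: bench plane 62 x 220 mm, about 100 mm high. Origin: see its pose; leave it alone
- offcut: bystander: wood offcut 160 x 70 x 30 mm. Origin: see its pose; leave it alone
- glue: bystander: white glue bottle, 60 mm diameter, 170 mm high. Origin: see its pose; leave it alone
Not all that is in view belongs to the job. What is shaped like the rack but orange is not meant.

How it is judged:
On the way:
1. the held can, upright and over the middle of the pad, keeps the pad fully down for 1.5 s (value of joint pad above 0.0122 m and contact force between can and mixer above 6 N and contact force between the fingers and can above 1 N and horizontal distance between can and pad_top below 0.02 m and angle between can's own z axis and vertical below 0.15 rad), for 1.5 s.
At the end, for the whole second after the job is handed in: The can hangs upright (0.2 rad) and still (0.03 m/s) by its bar across both prongs, behind the lips: bar underside within 6 mm of the prong tops' height, within 27 mm before or 30 mm behind the seat point, 16 mm sideways, 0.3 rad of square (contact force between can and rack above 1.5 N and z of can_under in the frame of rack_seat between -0.006 and 0.006 m and x of can_under in the frame of rack_seat between -0.027 and 0.03 m and y of can_under in the frame of rack_seat between -0.016 and 0.016 m and angle between the y axis of can and the y axis of rack, either way round below 0.3 rad and angle between can's own z axis and vertical below 0.2 rad and linear speed of can below 0.03 m/s); the robot touches nothing.
It fails at once if the can is tipped by more than 0.5 rad (angle between can's own z axis and vertical above 0.5 rad).
It fails at once if a bystander is moved by more than 30 mm (distance of any of tin, hammer, brush, sander, plane, offcut, glue from where it was at the start of the episode above 0.03 m).
It also fails if it takes over 58 s, if anything falls off the work surface, if the arm or the gripper's body presses on something with over 40 N, if the wrist force passes 120 N, or if a joint passes its speed limit or range.

### The arm

A 6-joint arm with a two-finger parallel gripper is mounted at the origin on the work surface. World frame = base frame: x ahead of the robot, y to its left, z up, the work surface at z = 0. Lengths are in m, angles in rad, forces in N, time in s.
With the tool pointing down it reaches from about 0.325 to 0.775 m from the base axis. Payload 5.5 kg.
Tool frame: the origin (TCP) lies midway between the tips of the shut fingers; the grasp point (between the pads) lies 19 mm behind it; z points along the fingers, y is the line along which they close (so a half turn about z gives the same grasp; the last joint's range is limited). The gripper opens to 85 mm and grips with 20 to 120 N. Pads are 22 mm wide; open, the fingers measure 114 mm over their backs; the gripper's body (76 mm by 85 mm) begins 54 mm behind the grasp point. The pads swing forward as they close: fully open they stand 13 mm farther back than shut.
Start: joints at [-1.284, 0.091, 1.231, -0, 1.82, -0.057], TCP at [0.202, -0.565, 0.231] pointing down, gripper open.
Joint ranges: [-2.87, 2.87], [-0.86, 2.18], [0.17, 2.46], [-1.51, 4.65], [0.06, 2.69], [-2.65, 2.65]. Speed limits (rad/s): [2.57, 2.57, 3.01, 3.14, 3.14, 3.14].

### API

Orientations are given as a unit quaternion [x, y, z, w].
In Python, from plant import status, vision, workorder gives the robot as it stands.
- The arm moves only by the tool drive_tool, never from a script. Its argument "series" is a list of rows, each a list of 3 entries, a list of its own where there are three numbers: the finger opening in mm, from 0 to 85.4, then the shift along the tool's x, y, z in mm, then the turn about the tool's z in rad. In form: [[claw, [x, y, z], roll], ...]. A call has 1 to 10 rows; each row is the pose to reach, as a shift and turn from the pose commanded when the call began, along the tool's axes at that moment; what a row does not reach only later rows make up. A row lasts 1/12 s, in which the tool goes at most 41.7 mm and 7.16 degrees, less where a joint would pass 70% of its speed; a pose out of reach is approached as far as the arm can. A call with a gripper value outside its range is refused whole. The fingers move at their own pace and stop on an object; "grip_force" is the grip in N (left out, the last holds). Time passes only in rows, so rows that repeat a pose let the fingers close. It gives the time, the measured TCP pose, the force, the opening and the grip force at its end, in the units of the state.
- status.sense(): the state, without advancing time (a new reading comes with each control period).
- vision.get_image(name): name is "scene" or "top"; returns the picture (420x560x3 uint8, red, green, blue); there is no depth.
- vision.calibration(name): a dict with "fx", "fy", "cx", "cy" (pixels), "extrinsics" (4x4, takes a point from world to camera coordinates). Camera axes: x right, y up, looking along -z (the intrinsics and any distortion apply to the point x, -y, -z); pixel columns grow to the right and rows downward; lengths in m; the calibration is good to about 2 mm. A picture is of the moment at which its call begins. calibration takes no time and is no camera call.
- workorder.job_done(): hands the job in; it is judged then, once.
The state is a dict: "time_s": time; "qpos": joint angles; "dq": joint speeds; "joint_efforts": joint torques, N m; "position": TCP position; "tool_rot": TCP orientation; "ft_force": force on the tool from outside, world axes, zero at the start; "ft_torque": the same for the moment, N m; "gripper_width": finger opening in m; "finger_force": force on a finger pad.
Only numpy, scipy, OpenCV 4.12 (cv2) and the standard library are available. Lean on these libraries where they do the work, as an engineer would, in place of code of your own. Each camera call takes 0.05 s, during which the arm holds its last target. There are 200 camera calls.

## Working session

There is one attempt and no reset: what is moved stays moved. The work goes in short steps, Python scripts to look and compute and a tool call to move; the robot and the scene stay as the last step left them, time stands still between calls to the robot, and variables do not carry over. Pictures are saved under pics/ and viewed, at most 12 in all, crops included, and the job is handed in when it is done.

Besides the shell and the picture viewer there is one more tool, called after "Emit:" in YAML: its name, and indented under it one key for each argument. drive_tool: Moves the arm, as the interface text tells. Its arguments: {"type":"object","properties":{"series":{"type":"array","items":{"type":"array"}},"grip_force":{"type":"number"}},"required":["series"]}

```bash
mkdir -p pics; cat > h.py <<'E'
import numpy as np, cv2
from plant import status, vision, workorder
def snap(n,f):
    im=vision.get_image(n); cv2.imwrite(f'pics/{f}.png',im[:,:,::-1]); return im
def ray(n,u,v):
    c=vision.calibration(n); E=np.array(c["extrinsics"]); R,t=E[:3,:3],E[:3,3]
    K=np.array([[c["fx"],0,c["cx"]],[0,c["fy"],c["cy"]],[0,0,1.]])
    d=cv2.undistortPoints(np.array([[[u,v]]],float),K,np.array(c["dist"]) if "dist" in c else None)[0,0]
    return -R.T@t, R.T@np.array([d[0],-d[1],-1.])
def onz(n,u,v,z):
    o,d=ray(n,u,v); return o+d*(z-o[2])/d[2]
def tri(p1,p2):
    (o1,d1),(o2,d2)=ray("scene",*p1),ray("top",*p2)
    s=np.linalg.lstsq(np.c_[d1,-d2],o2-o1,rcond=None)[0]
    a,b=o1+s[0]*d1,o2+s[1]*d2
    return (a+b)/2,np.linalg.norm(a-b)
def proj(n,P):
    c=vision.calibration(n); E=np.array(c["extrinsics"]); q=E[:3,:3]@np.array(P)+E[:3,3]
    return c["fx"]*q[0]/-q[2]+c["cx"],c["fy"]*-q[1]/-q[2]+c["cy"]
E
python3 - <<'E'
from h import *
for n in("scene","top"):
    snap(n,n+"0"); c=vision.calibration(n); print(c.keys(),c["fx"],c["cx"],c["cy"],ray(n,280,210))
s=status.sense(); print({k:np.round(v,3) for k,v in s.items()})
E
```

```text
dict_keys(['fx', 'fy', 'cx', 'cy', 'extrinsics']) 405.48624843719585 270.2198184500704 218.99822791306602 (array([ 1.17897387, -0.60176939,  1.12473165]), array([-0.51957769,  0.48297221, -0.70558562]))
dict_keys(['fx', 'fy', 'cx', 'cy', 'extrinsics']) 465.5753833487232 283.60889248803875 215.1191218806638 (array([0.20129594, 0.03772396, 1.55368841]), array([ 1.89701126e-01, -6.67189409e-04, -9.81933816e-01]))
{'time_s': np.float64(0.1), 'qpos': array([-1.284,  0.092,  1.232, -0.   ,  1.82 , -0.057]), 'dq': array([-0.002, -0.002, -0.002, -0.001, -0.003, -0.   ]), 'joint_efforts': array([ 4.0000e-03, -4.6022e+01, -4.1922e+01,  0.0000e+00,  1.1000e-02,
       -0.0000e+00]), 'position': array([ 0.202, -0.565,  0.23 ]), 'tool_rot': array([ 0.985,  0.171, -0.   , -0.001]), 'ft_force': array([-0.193, -0.768, -0.88 ]), 'ft_torque': array([ 0.054, -0.041,  0.029]), 'finger_force': np.float64(0.0), 'gripper_width': np.float64(0.085)}
```

View pics/scene0.png

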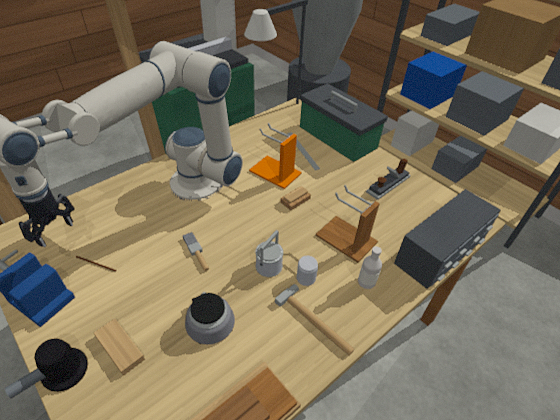

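View pics/top0.png

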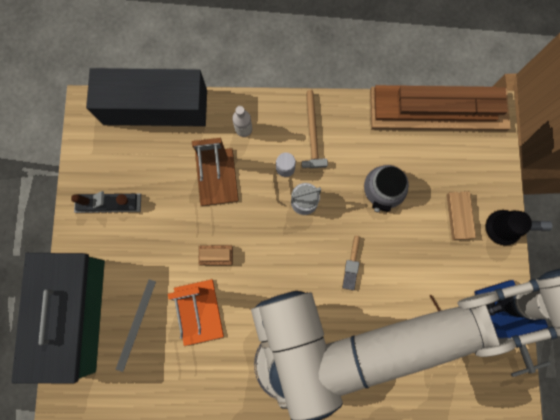

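The can is at scene (269,258) and top (305,199), the mixer at (209,312) and (388,186), and the brown rack at (350,230) and (215,170). The orange decoy is nearer the robot. I'll make enlarged crops to pick exact pixels.

```bash
python3 - <<'E'
import cv2,numpy as np
s=cv2.imread('pics/scene0.png');t=cv2.imread('pics/top0.png')
def cr(im,x,y,w,h,k,tag):
    c=cv2.resize(im[y:y+h,x:x+w],None,fx=k,fy=k,interpolation=cv2.INTER_CUBIC)
    for i in range(0,w,10):
        cv2.line(c,(i*k,0),(i*k,4 if (x+i)%50 else 12),(0,0,255),1)
        if (x+i)%20==0: cv2.putText(c,str(x+i),(i*k,22),0,.35,(0,0,255))
    for i in range(0,h,10):
        cv2.line(c,(0,i*k),(6,i*k),(0,0,255),1)
        if (y+i)%20==0: cv2.putText(c,str(y+i),(8,i*k+4),0,.35,(0,0,255))
    return c
cv2.imwrite('pics/c1.png',cr(s,180,180,200,150,4,''))
cv2.imwrite('pics/c2.png',np.hstack([cr(t,190,130,68,80,6,''),cr(t,280,150,65,80,6,'')])[:, :800])
E
```

```text
(no output)
```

View pics/c1.png

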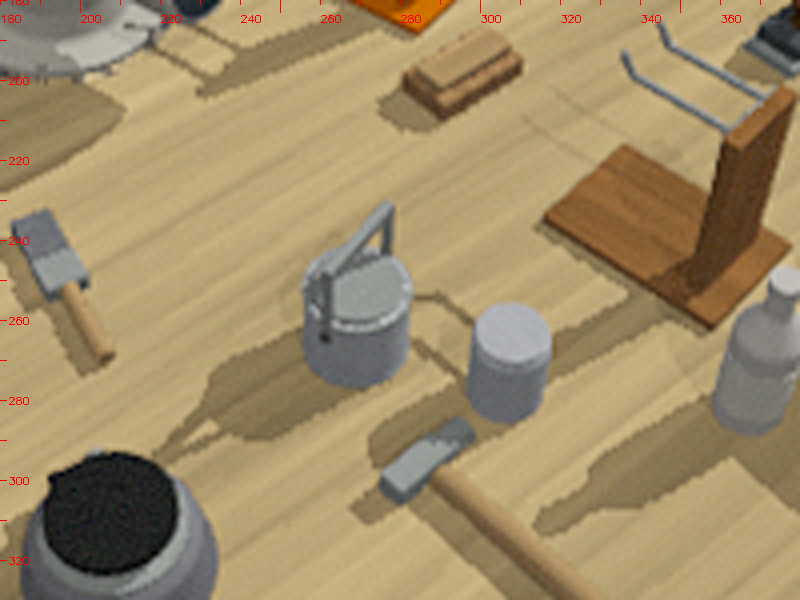

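View pics/c2.png

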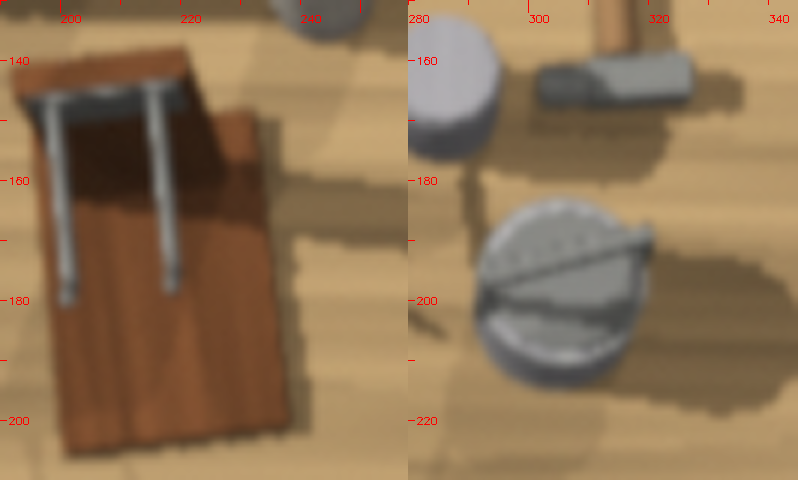

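The crops show the can bar ends at scene (261.5,249)/(278,231) and top (293,197.5)/(320,189). The lip tops are at scene (336,193)/(345,186.5) and top (201,180)/(218,179). Next I triangulate these and find the pad, lid and base board by mask.

```bash
python3 - <<'E'
from h import *
s=cv2.imread('pics/scene0.png');t=cv2.imread('pics/top0.png')
S=lambda u,v:((u+.5)/4+179.5,(v+.5)/4+179.5)
A=lambda u,v:((u+.5)/6+189.5,(v+.5)/6+129.5)
B=lambda u,v:((u-408+.5)/6+279.5,(v+.5)/6+149.5)
P=lambda n,a,b:print(n,*[np.round(x,4) for x in tri(a,b)])
P('bar near',S(326,277),B(650,237)); P('bar far',S(391,205),B(484,290))
P('lipL',S(626,54),A(68,300)); P('lipR',S(661,28),A(172,290))
P('lipL x',S(661,28),A(68,300)); P('lipR x',S(626,54),A(172,290))
for z in(.211,): print('lips',onz('top',*A(68,300),z),onz('top',*A(172,290),z))
print('roots',onz('top',*A(50,100),.194),onz('top',*A(153,88),.194))
print('board',*[np.round(onz('top',*A(*p),.012),4) for p in((65,455),(290,430),(250,108))])
print('boards',*[np.round(onz('scene',*S(*p),.012),4) for p in((545,217),(625,145),(710,327),(792,245))])
# pad
def dark(im,x0,y0,x1,y1,th,n):
    g=im.max(2)[y0:y1,x0:x1]; m=(g<th).astype(np.uint8); m=cv2.morphologyEx(m,cv2.MORPH_OPEN,np.ones((7,7)))
    c=max(cv2.findContours(m,cv2.RETR_EXTERNAL,cv2.CHAIN_APPROX_NONE)[0],key=cv2.contourArea)
    e=cv2.fitEllipse(cv2.convexHull(c)); e=((e[0][0]+x0,e[0][1]+y0),e[1],e[2]); print(n,e); return e[0]
a=dark(s,170,280,245,345,45,'scene');b=dark(t,355,155,420,220,45,'top')
P('pad',a,b); print(onz('scene',*a,.092),onz('top',*b,.092))
# lid ellipse ctr
print('lid',onz('scene',*S(358,288),.085),onz('top',*B(563,279),.085))
E
```

```text
bar near [ 0.5439 -0.0864  0.136 ] 0.0028
bar far [0.5164 0.0019 0.135 ] 0.0074
lipL [0.5485 0.2658 0.1792] 0.0301
lipR [0.5641 0.2329 0.2295] 0.0374
lipL x [0.5536 0.2752 0.2026] 0.0035
lipR x [0.5591 0.224  0.2057] 0.0055
lips [0.55016803 0.27233716 0.211     ] [0.55583659 0.22115472 0.211     ]
roots [0.65904373 0.28861865 0.194     ] [0.66602711 0.23665721 0.194     ]
board [0.5121 0.3052 0.012 ] [0.5278 0.1792 0.012 ] [0.7169 0.2071 0.012 ]
boards [0.537 0.181 0.012] [0.5192 0.3061 0.012 ] [0.7193 0.2026 0.012 ] [0.7036 0.3319 0.012 ]
scene ((207.97193908691406, 306.88189125061035), (28.370454788208008, 32.34320831298828), 107.1982421875)
top ((391.15300369262695, 181.12895011901855), (28.51835823059082, 29.78975486755371), 115.81036376953125)
pad [ 0.585  -0.3213  0.0884] 0.0051
[ 0.58844958 -0.32021497  0.092     ] [ 0.58273278 -0.32266079  0.092     ]
lid [ 0.53773645 -0.04549613  0.085     ] [ 0.53169052 -0.04496712  0.085     ]
```

```bash
cat >> h.py <<'E'
from scipy.spatial.transform import Rotation as Ro
def go(p,ya,pr=True):
    s=status.sense(); R=Ro.from_quat(s["tool_rot"]).as_matrix()
    d=R.T@(np.array(p)-s["position"])*1000; cur=np.arctan2(R[1,1],R[0,1])
    r=-((ya-cur+np.pi/2)%np.pi-np.pi/2)
    print('t',s["time_s"],'pos',np.round(s["position"],4),'yang',round(cur,3),'F',np.round(s["ft_force"],1),'w',s["gripper_width"],'ff',s["finger_force"])
    print('shift',np.round(d,1),'roll',round(r,3),'tilt',round(float(R[2,2]),4))
E
python3 -c "
from h import *
go([.532,-.043,.24],.302)"
```

```text
t 0.1 pos [ 0.2021 -0.5646  0.2302] yang -1.227 F [-0.2 -0.8 -0.9] w 0.0851880052308709 ff 0.0
shift [ 486.4 -380.    -9.1] roll -1.529 tilt -1.0
```

Emit:
drive_tool:
  series:
    - [85, [40, -32, -40], -0.12]
    - [85, [80, -63, -60], -0.24]
    - [85, [120, -95, -60], -0.36]
    - [85, [160, -126, -60], -0.48]
    - [85, [200, -158, -60], -0.6]
    - [85, [240, -190, -60], -0.72]
    - [85, [280, -221, -60], -0.84]
    - [85, [320, -253, -60], -0.96]
    - [85, [360, -284, -60], -1.08]
    - [85, [360, -284, -60], -1.08]

```text
time_s: 0.93
position: [0.4161, -0.2217, 0.2908]
tool_rot: [0.755, 0.656, -0.0, -0.0]
ft_force: [0.6, -0.3, -0.5]
gripper_width: 0.0853
finger_force: 0.0
```

```bash
python3 -c "
from h import *
go([.532,-.043,.24],.302)"
```

```text
t 0.9333 pos [ 0.4161 -0.2217  0.2908] yang -0.141 F [ 0.6 -0.3 -0.5] w 0.08528609943722917 ff 0.0
shift [193.2  89.7  50.8] roll -0.443 tilt -1.0
```

Emit:
drive_tool:
  series:
    - [85, [38, 18, 5], -0.11]
    - [85, [77, 36, 15], -0.22]
    - [85, [116, 54, 25], -0.33]
    - [85, [155, 72, 35], -0.44]
    - [85, [193, 90, 45], -0.44]
    - [85, [193, 90, 50], -0.44]
    - [85, [193, 90, 50], -0.44]

```text
time_s: 1.52
position: [0.5331, -0.0433, 0.2378]
tool_rot: [0.595, 0.804, -0.001, -0.002]
ft_force: [-0.1, -0.3, -0.0]
gripper_width: 0.0851
finger_force: 0.0
```

```bash
python3 - <<'E'
from h import *
go([.532,-.043,.119],.302)
a=snap('scene','s1');b=snap('top','t1')
k=lambda im,x,y:cv2.resize(im[y:y+100,x:x+100],None,fx=4,fy=4,interpolation=cv2.INTER_CUBIC)
cv2.imwrite('pics/c3.png',np.hstack([k(a,220,180),k(b,255,150)])[:,:,::-1])
E
```

```text
t 1.5167 pos [ 0.5331 -0.0433  0.2378] yang 0.297 F [-0.1 -0.3 -0. ] w 0.08509101206688059 ff 0.0
shift [  0.2  -0.4 118.8] roll -0.005 tilt -1.0
```

View pics/c3.png

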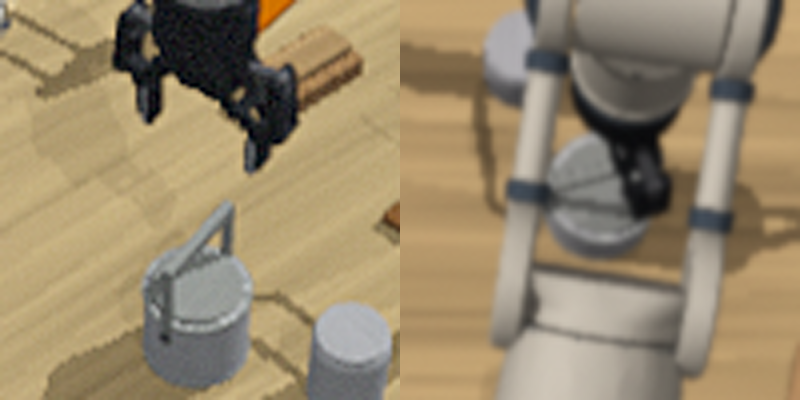

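The fingertips straddle the bar: tips at crop (148,115)/(255,165) and bar from (165,275) to (232,205). I'll descend and grip.

Emit:
drive_tool:
  series:
    - [85, [0, 0, 30], -0.005]
    - [85, [0, 0, 60], -0.005]
    - [85, [0, 0, 80], -0.005]
    - [85, [0, 0, 95], -0.005]
    - [85, [0, 0, 108], -0.005]
    - [85, [0, 0, 118], -0.005]
    - [85, [0, 0, 118], -0.005]

```text
time_s: 2.2
position: [0.5319, -0.0468, 0.1213]
tool_rot: [0.595, 0.804, -0.001, -0.001]
ft_force: [-0.6, 0.2, 0.0]
gripper_width: 0.0851
finger_force: 0.0
```

Emit:
drive_tool:
  series:
    - [0, [0, 0, 0], 0]
    - [0, [0, 0, 0], 0]
    - [0, [0, 0, 0], 0]
    - [0, [0, 0, 0], 0]
    - [0, [0, 0, 0], 0]
    - [0, [0, 0, 0], 0]
    - [0, [0, 0, 0], 0]
    - [0, [0, 0, 0], 0]
    - [0, [0, 0, 0], 0]
    - [0, [0, 0, 0], 0]
  grip_force: 80

```text
time_s: 3.03
position: [0.5334, -0.0459, 0.1236]
tool_rot: [0.594, 0.804, 0.0, 0.001]
ft_force: [1.0, -0.9, 4.2]
gripper_width: 0.0082
finger_force: 81.4
```

Emit:
drive_tool:
  series:
    - [0, [0, 0, -10], 0]
    - [0, [0, 0, -25], 0]
    - [0, [0, 0, -50], 0]
    - [0, [0, 0, -80], 0]
    - [0, [0, 0, -80], 0]
    - [0, [0, 0, -80], 0]
    - [0, [0, 0, -80], 0]

```text
time_s: 3.62
position: [0.5323, -0.0457, 0.2013]
tool_rot: [0.594, 0.804, -0.001, -0.001]
ft_force: [0.2, 0.0, -4.0]
gripper_width: 0.0083
finger_force: 80.4
```

```bash
python3 - <<'E'
from h import *
go([.532,-.043,.2],.302)
a=snap('scene','s2');b=snap('top','t2'); go([.532,-.043,.2],.302)
k=lambda im,x,y:cv2.resize(im[y:y+100,x:x+100],None,fx=4,fy=4,interpolation=cv2.INTER_CUBIC)
cv2.imwrite('pics/c4.png',np.hstack([k(a,220,180),k(b,255,150)])[:,:,::-1])
E
```

```text
t 3.6167 pos [ 0.5323 -0.0457  0.2013] yang 0.298 F [ 0.2  0.  -4. ] w 0.008262078967376772 ff 80.44451594352722
shift [2.7 0.5 1.3] roll -0.004 tilt -1.0
t 3.7167 pos [ 0.532  -0.0457  0.2004] yang 0.298 F [-0.3 -0.2 -3.8] w 0.008072544373635866 ff 80.44641852378845
shift [2.6 0.8 0.4] roll -0.004 tilt -1.0
```

View pics/c4.png

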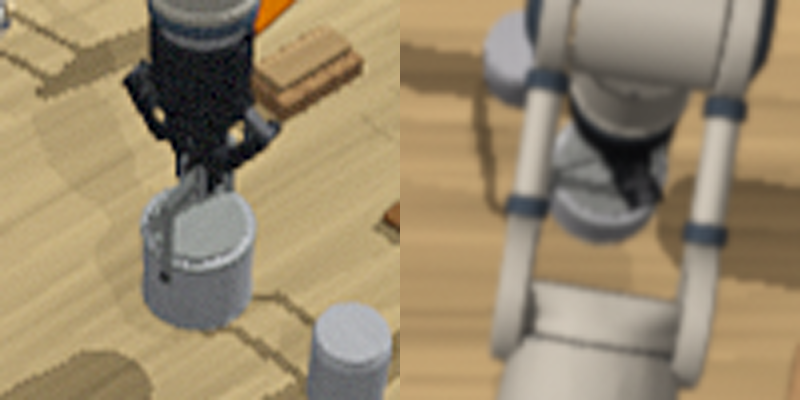

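The can is held and upright, its bottom about 80 mm above the bench with a ~4 N load. Next: over the pad.

```bash
python3 -c "
from h import *
go([.5855,-.3215,.25],.30)"
```

```text
t 3.7167 pos [ 0.532  -0.0457  0.2004] yang 0.298 F [-0.3 -0.2 -3.8] w 0.008072544373635866 ff 80.44641852378845
shift [-279.2  -30.   -50.1] roll -0.002 tilt -1.0
```

Emit:
drive_tool:
  series:
    - [0, [0, 0, -20], 0]
    - [0, [-10, -1, -40], 0]
    - [0, [-30, -3, -52], 0]
    - [0, [-60, -6, -52], 0]
    - [0, [-90, -10, -52], 0]
    - [0, [-120, -13, -52], 0]
    - [0, [-150, -16, -52], 0]
    - [0, [-180, -19, -52], 0]
    - [0, [-210, -23, -52], 0]
    - [0, [-240, -26, -52], 0]

```text
time_s: 4.55
position: [0.5781, -0.2842, 0.2525]
tool_rot: [0.594, 0.804, -0.0, -0.002]
ft_force: [0.6, -0.7, -3.1]
gripper_width: 0.0081
finger_force: 80.5
```

Emit:
drive_tool:
  series:
    - [0, [-20, -2, 0], 0]
    - [0, [-32, -3, 0], 0]
    - [0, [-39, -4, 0], 0]
    - [0, [-39, -4, 0], 0]
    - [0, [-39, -4, 0], 0]
    - [0, [-39, -4, 0], 0]
    - [0, [-39, -4, 0], 0]

```text
time_s: 5.13
position: [0.5863, -0.3202, 0.2552]
tool_rot: [0.594, 0.805, 0.0, 0.0]
ft_force: [0.0, 1.2, -3.2]
gripper_width: 0.0082
finger_force: 80.5
```

```bash
python3 - <<'E'
from h import *
go([.5855,-.3215,.205],.30)
a=snap('scene','s3');b=snap('top','t3')
k=lambda im,x,y:cv2.resize(im[y:y+130,x:x+130],None,fx=3,fy=3,interpolation=cv2.INTER_CUBIC)
cv2.imwrite('pics/c5.png',np.hstack([k(a,145,220),k(b,320,120)])[:,:,::-1])
E
```

```text
t 5.1333 pos [ 0.5863 -0.3202  0.2552] yang 0.299 F [ 0.   1.2 -3.2] w 0.008205988473551274 ff 80.46184301376343
shift [-1.  -1.1 50.2] roll -0.001 tilt -1.0
```

View pics/c5.png

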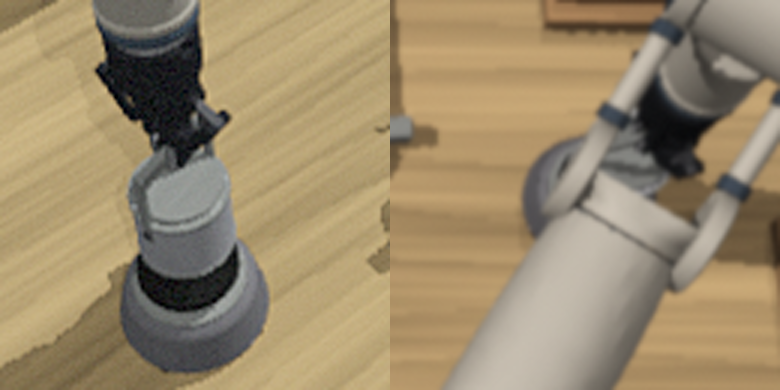

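The can sits centred over the pad, with can columns 137–238 against pad columns 137–240 in the crop. I'll descend and watch the force.

Emit:
drive_tool:
  series:
    - [0, [0, 0, 12], 0]
    - [0, [0, 0, 24], 0]
    - [0, [0, 0, 32], 0]
    - [0, [0, 0, 37], 0]
    - [0, [0, 0, 41], 0]
    - [0, [0, 0, 44], 0]
    - [0, [0, 0, 46], 0]
    - [0, [0, 0, 48], 0]
    - [0, [0, 0, 48], 0]

```text
time_s: 5.98
position: [0.5863, -0.3212, 0.209]
tool_rot: [0.594, 0.804, 0.0, 0.001]
ft_force: [-2.3, 3.0, 5.1]
gripper_width: 0.0082
finger_force: 81.8
```

Emit:
drive_tool:
  series:
    - [0, [0, 0, 3], 0]
    - [0, [0, 0, 6], 0]
    - [0, [0, 0, 8], 0]
    - [0, [0, 0, 10], 0]
    - [0, [0, 0, 10], 0]
    - [0, [0, 0, 10], 0]

```text
time_s: 6.48
position: [0.5865, -0.3213, 0.2017]
tool_rot: [0.594, 0.804, 0.0, 0.003]
ft_force: [-4.9, 3.5, 12.4]
gripper_width: 0.0084
finger_force: 82.7
```

Emit:
drive_tool:
  series:
    - [0, [0, 0, 1], 0]
    - [0, [0, 0, 2], 0]
    - [0, [0, 0, 2], 0]
    - [0, [0, 0, 2], 0]

```text
time_s: 6.82
position: [0.5867, -0.3214, 0.2017]
tool_rot: [0.594, 0.804, 0.001, 0.004]
ft_force: [-6.3, 4.7, 16.2]
gripper_width: 0.0084
finger_force: 83.5
```

Emit:
drive_tool:
  series:
    - [0, [0, 0, 1], 0]
    - [0, [0, 0, 2], 0]
    - [0, [0, 0, 2], 0]
    - [0, [0, 0, 2], 0]
    - [0, [0, 0, 2], 0]
    - [0, [0, 0, 2], 0]
    - [0, [0, 0, 2], 0]
    - [0, [0, 0, 2], 0]
    - [0, [0, 0, 2], 0]
    - [0, [0, 0, 2], 0]

```text
time_s: 7.65
position: [0.5869, -0.3214, 0.2016]
tool_rot: [0.594, 0.804, 0.001, 0.005]
ft_force: [-6.7, 5.7, 23.3]
gripper_width: 0.0082
finger_force: 84.3
```

Emit:
drive_tool:
  series:
    - [0, [0, 0, 0], 0]
    - [0, [0, 0, 0], 0]
    - [0, [0, 0, 0], 0]
    - [0, [0, 0, 0], 0]
    - [0, [0, 0, 0], 0]
    - [0, [0, 0, 0], 0]
    - [0, [0, 0, 0], 0]
    - [0, [0, 0, 0], 0]
    - [0, [0, 0, 0], 0]
    - [0, [0, 0, 0], 0]

```text
time_s: 8.48
position: [0.5869, -0.3214, 0.2016]
tool_rot: [0.594, 0.804, 0.001, 0.005]
ft_force: [-6.2, 5.9, 22.6]
gripper_width: 0.0083
finger_force: 84.3
```

Emit:
drive_tool:
  series:
    - [0, [0, 0, 0], 0]
    - [0, [0, 0, 0], 0]
    - [0, [0, 0, 0], 0]
    - [0, [0, 0, 0], 0]
    - [0, [0, 0, 0], 0]
    - [0, [0, 0, 0], 0]
    - [0, [0, 0, 0], 0]
    - [0, [0, 0, 0], 0]
    - [0, [0, 0, 0], 0]
    - [0, [0, 0, 0], 0]

```text
time_s: 9.32
position: [0.5868, -0.3215, 0.2016]
tool_rot: [0.594, 0.804, 0.001, 0.005]
ft_force: [-7.1, 5.0, 22.7]
gripper_width: 0.0081
finger_force: 84.3
```

```bash
python3 - <<'E'
from h import *
a=snap('scene','s4'); go([.5865,-.3213,.26],.30)
o=cv2.imread('pics/s3.png')
k=lambda im,x,y:cv2.resize(im[y:y+130,x:x+130],None,fx=3,fy=3,interpolation=cv2.INTER_CUBIC)
cv2.imwrite('pics/c6.png',np.hstack([k(a[:,:,::-1],145,220),k(o,145,220)]))
E
```

```text
t 9.3667 pos [ 0.5869 -0.3214  0.2016] yang 0.298 F [-6.5  5.3 22.3] w 0.008155840075442747 ff 84.28051829338074
shift [ -0.2   0.1 -58.4] roll -0.002 tilt -1.0
```

View pics/c6.png

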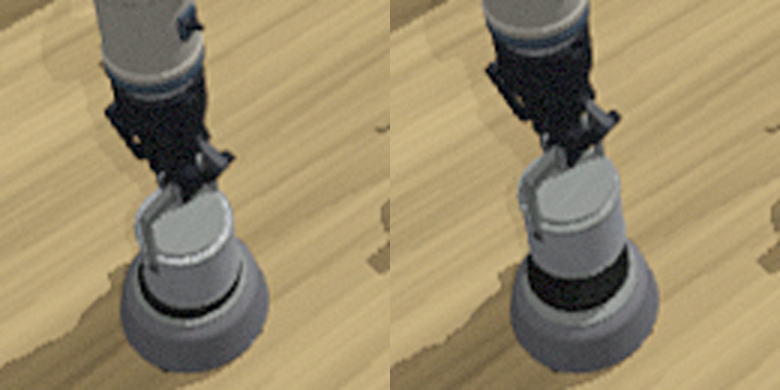

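The pad is fully down: the black band has nearly vanished and z is stalled at 22 N, held for about 2.5 s. Now I lift and head for the rack.

Emit:
drive_tool:
  series:
    - [0, [0, 0, -6], 0]
    - [0, [0, 0, -14], 0]
    - [0, [0, 0, -28], 0]
    - [0, [0, 0, -45], 0]
    - [0, [0, 0, -62], 0]
    - [0, [0, 0, -70], 0]
    - [0, [0, 0, -70], 0]
    - [0, [0, 0, -70], 0]

```text
time_s: 10.03
position: [0.5864, -0.3216, 0.2627]
tool_rot: [0.594, 0.804, 0.0, 0.0]
ft_force: [-0.3, -0.4, -4.6]
gripper_width: 0.0081
finger_force: 80.5
```

```bash
python3 -c "
from h import *
go([.488,.239,.26],.13)"
```

```text
t 10.0333 pos [ 0.5864 -0.3216  0.2627] yang 0.298 F [-0.3 -0.4 -4.6] w 0.008102100719440525 ff 80.5075478553772
shift [564.8  70.5   2.5] roll 0.168 tilt -1.0
```

Emit:
drive_tool:
  series:
    - [0, [10, 1, 0], 0]
    - [0, [30, 4, 0], 0]
    - [0, [60, 8, 0], 0.02]
    - [0, [92, 12, 0], 0.04]
    - [0, [124, 16, 0], 0.06]
    - [0, [156, 20, 0], 0.08]
    - [0, [188, 24, 0], 0.1]
    - [0, [220, 28, 0], 0.12]
    - [0, [252, 32, 0], 0.14]
    - [0, [284, 36, 0], 0.16]

```text
time_s: 10.87
position: [0.5359, -0.0373, 0.2612]
tool_rot: [0.657, 0.754, -0.001, -0.001]
ft_force: [0.1, 1.9, -4.7]
gripper_width: 0.0079
finger_force: 80.5
```

```bash
python3 -c "
from h import *
go([.488,.239,.26],.13)"
```

```text
t 10.8667 pos [ 0.5359 -0.0373  0.2612] yang 0.137 F [ 0.1  1.9 -4.7] w 0.007937324578444501 ff 80.46806216239929
shift [280.2  -9.6   1.5] roll 0.007 tilt -1.0
```

Emit:
drive_tool:
  series:
    - [0, [30, -1, 0], 0]
    - [0, [62, -2, 0], 0]
    - [0, [94, -3, 0], 0]
    - [0, [126, -4, 0], 0]
    - [0, [158, -6, 0], 0]
    - [0, [190, -7, 0], 0]
    - [0, [222, -8, 0], 0]
    - [0, [252, -9, 0], 0]
    - [0, [272, -10, 0], 0]
    - [0, [280, -10, 0], 0]

```text
time_s: 11.7
position: [0.4868, 0.2397, 0.2611]
tool_rot: [0.655, 0.755, -0.001, -0.001]
ft_force: [0.1, 0.4, -3.4]
gripper_width: 0.0081
finger_force: 80.5
```

Emit:
drive_tool:
  series:
    - [0, [0, 0, 15], 0]
    - [0, [0, 0, 30], 0]
    - [0, [0, 0, 40], 0]
    - [0, [0, 0, 44], 0]
    - [0, [0, 0, 44], 0]
    - [0, [0, 0, 44], 0]

```text
time_s: 12.2
position: [0.4887, 0.2362, 0.219]
tool_rot: [0.657, 0.754, -0.0, -0.0]
ft_force: [-0.6, -0.5, -2.3]
gripper_width: 0.0079
finger_force: 80.4
```

```bash
python3 - <<'E'
from h import *
go([.488,.239,.214],.13)
a=snap('scene','s5');b=snap('top','t5')
go([.592,.2525,.214],.13)
k=lambda im,x,y,w:cv2.resize(im[y:y+120,x:x+w],None,fx=4,fy=4,interpolation=cv2.INTER_CUBIC)
cv2.imwrite('pics/c7.png',np.hstack([k(a,290,140,100),k(b,175,120,100)])[:,:,::-1])
E
```

```text
t 12.2 pos [0.4887 0.2362 0.219 ] yang 0.137 F [-0.6 -0.5 -2.3] w 0.007938810639874404 ff 80.44516682624817
shift [ 2.8 -0.3  5. ] roll 0.007 tilt -1.0
t 12.3 pos [0.4891 0.2365 0.2201] yang 0.137 F [-0.1  0.6 -4.2] w 0.00824490709980053 ff 80.44507026672363
shift [  1.8 104.1   6.2] roll 0.007 tilt -1.0
```

View pics/c7.png

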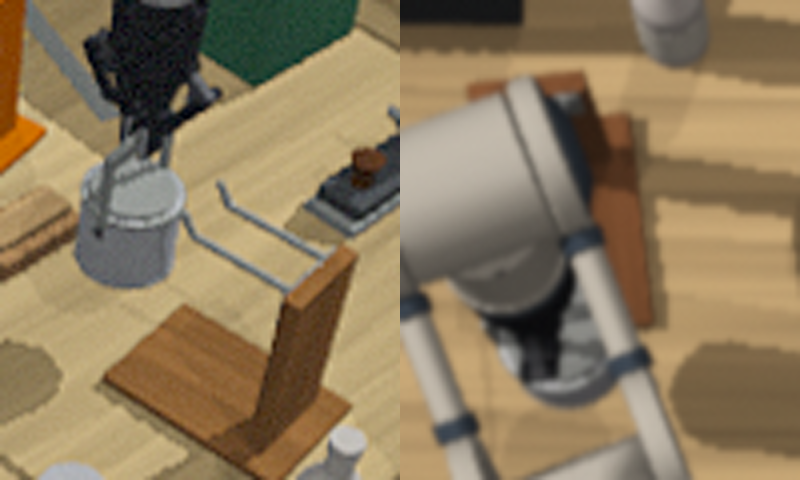

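```bash
python3 - <<'E'
from h import *
f=lambda u,v,z:onz('scene',289.5+(u+.5)/4,139.5+(v+.5)/4,z)
p=status.sense()["position"]
lid=f(134,192,p[2]-.1236+.085); l1=f(185,215,.211); l2=f(221,184,.211); m=(l1+l2)/2
print('lid',lid,'lips',l1,l2); c,s=np.cos(.13),np.sin(.13)
d=(m-lid)[:2]; print('ahead',d@[c,s],'side',d@[-s,c], 'tcp', p)
E
```

```text
lid [0.49561497 0.23373685 0.18147906] lips [0.56421698 0.22035198 0.211     ] [0.55646271 0.27278006 0.211     ]
ahead 0.06584181052190458 side 0.004330355942121522 tcp [0.48914549 0.2364941  0.22007906]
```

The scene view agrees: about 4 mm to the left and 102 mm ahead to the seat. I go in level, then check before lowering.

Emit:
drive_tool:
  series:
    - [0, [1, 0, 3], 0]
    - [0, [3, 4, 5], -0.005]
    - [0, [3, 12, 5], -0.005]
    - [0, [3, 22, 5], -0.005]
    - [0, [3, 32, 5], -0.005]
    - [0, [3, 42, 5], -0.005]
    - [0, [3, 50, 5], -0.005]
    - [0, [3, 55, 5], -0.005]
    - [0, [3, 55, 5], -0.005]
    - [0, [3, 55, 5], -0.005]

```text
time_s: 13.13
position: [0.543, 0.2472, 0.2137]
tool_rot: [0.655, 0.756, -0.0, -0.0]
ft_force: [-0.3, -0.5, -3.7]
gripper_width: 0.0084
finger_force: 80.5
```

Emit:
drive_tool:
  series:
    - [0, [0, 6, 0], 0]
    - [0, [0, 14, 0], 0]
    - [0, [0, 22, 0], 0]
    - [0, [0, 30, 0], 0]
    - [0, [0, 38, 0], 0]
    - [0, [0, 44, 0], 0]
    - [0, [0, 47, 0], 0]
    - [0, [0, 48, 0], 0]
    - [0, [0, 48, 0], 0]
    - [0, [0, 48, 0], 0]

```text
time_s: 13.97
position: [0.5902, 0.254, 0.214]
tool_rot: [0.655, 0.756, -0.0, -0.0]
ft_force: [0.0, 0.3, -3.9]
gripper_width: 0.0088
finger_force: 80.5
```

```bash
python3 - <<'E'
from h import *
a=snap('scene','s6');b=snap('top','t6')
go([.592,.2525,.187],.13)
k=lambda im,x,y,w:cv2.resize(im[y:y+100,x:x+w],None,fx=5,fy=5,interpolation=cv2.INTER_CUBIC)
cv2.imwrite('pics/c8.png',np.hstack([k(a,300,150,90),k(b,190,120,70)])[:,:,::-1])
E
```

```text
t 14.0667 pos [0.5902 0.254  0.2142] yang 0.143 F [ 1.   0.2 -4.1] w 0.008316886528902114 ff 80.46681046485901
shift [-1.8  1.6 27.2] roll 0.013 tilt -1.0
```

View pics/c8.png

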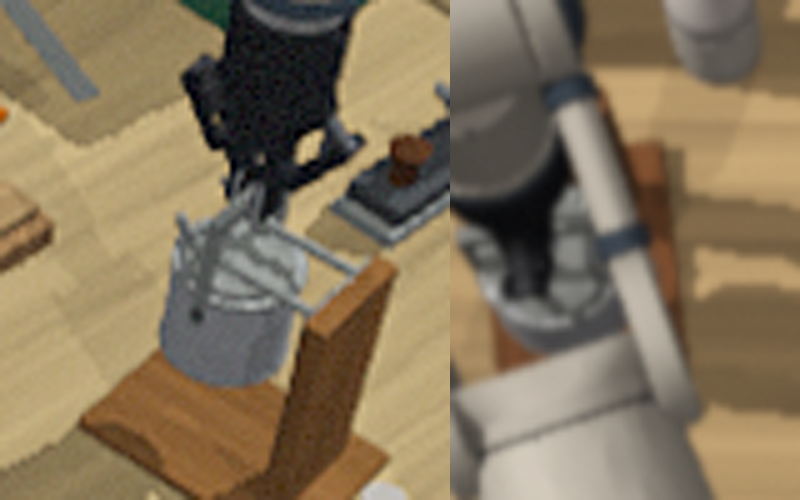

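The prongs run between the lid and the bar inside the arch, with the lip at crop (180,220). I lower it.

Emit:
drive_tool:
  series:
    - [0, [0, 0, 6], 0]
    - [0, [0, 0, 12], 0]
    - [0, [0, 0, 17], 0]
    - [0, [0, 0, 21], 0]
    - [0, [0, 0, 24], 0]
    - [0, [0, 0, 25], 0]
    - [0, [0, 0, 25], 0]

```text
time_s: 14.65
position: [0.5902, 0.2539, 0.1884]
tool_rot: [0.655, 0.756, -0.0, -0.0]
ft_force: [0.9, 0.5, -3.8]
gripper_width: 0.0079
finger_force: 80.4
```

Emit:
drive_tool:
  series:
    - [0, [0, 0, 1], 0]
    - [0, [0, 0, 2], 0]
    - [0, [0, 0, 2], 0]
    - [0, [0, 0, 2], 0]

```text
time_s: 14.98
position: [0.5904, 0.254, 0.1872]
tool_rot: [0.655, 0.756, 0.0, 0.0]
ft_force: [-0.8, -1.4, -3.9]
gripper_width: 0.0079
finger_force: 80.4
```

Emit:
drive_tool:
  series:
    - [0, [0, 0, 0.5], 0]
    - [0, [0, 0, 1], 0]
    - [0, [0, 0, 1], 0]
    - [0, [0, 0, 1], 0]

```text
time_s: 15.32
position: [0.5905, 0.2541, 0.1866]
tool_rot: [0.655, 0.756, 0.0, 0.0]
ft_force: [-0.8, -0.2, 0.4]
gripper_width: 0.0085
finger_force: 80.9
```

It made contact at exactly the predicted height, so I release gently.

Emit:
drive_tool:
  series:
    - [12, [0, 0, 0], 0]
    - [14, [0, 0, 0], 0]
    - [18, [0, 0, 0], 0]
    - [24, [0, 0, 0], 0]
    - [32, [0, 0, 0], 0]
    - [40, [0, 0, 0], 0]
    - [45, [0, 0, 0], 0]
    - [45, [0, 0, 0], 0]
    - [45, [0, 0, 0], 0]
    - [45, [0, 0, 0], 0]
  grip_force: 20

```text
time_s: 16.15
position: [0.5904, 0.254, 0.186]
tool_rot: [0.655, 0.756, -0.0, 0.0]
ft_force: [0.3, 0.4, -0.3]
gripper_width: 0.0452
finger_force: 0.0
```

Emit:
drive_tool:
  series:
    - [45, [0, 0, -4], 0]
    - [45, [0, 0, -10], 0]
    - [45, [0, 0, -18], 0]
    - [45, [0, 0, -28], 0]
    - [45, [0, 0, -40], 0]
    - [45, [0, 0, -60], 0]
    - [45, [0, 0, -85], 0]
    - [45, [0, 0, -110], 0]
    - [45, [0, 0, -120], 0]
    - [45, [0, 0, -120], 0]

```text
time_s: 16.98
position: [0.591, 0.2543, 0.3118]
tool_rot: [0.655, 0.756, 0.004, 0.002]
ft_force: [0.0, 0.6, 0.3]
gripper_width: 0.0449
finger_force: 0.0
```

Emit:
drive_tool:
  series:
    - [45, [0, 0, 0], 0]
    - [45, [0, 0, 0], 0]
    - [45, [0, 0, 0], 0]
    - [45, [0, 0, 0], 0]
    - [45, [0, 0, 0], 0]
    - [45, [0, 0, 0], 0]
    - [45, [0, 0, 0], 0]
    - [45, [0, 0, 0], 0]
    - [45, [0, 0, 0], 0]
    - [45, [0, 0, 0], 0]

```text
time_s: 17.82
position: [0.5904, 0.254, 0.306]
tool_rot: [0.655, 0.756, 0.0, 0.0]
ft_force: [-0.5, 0.1, -0.1]
gripper_width: 0.0452
finger_force: 0.0
```

```bash
python3 - <<'E'
from h import *
a=snap('scene','s7')
b=snap('scene','s7b'); print(np.abs(a[180:240,320:370].astype(int)-b[180:240,320:370]).mean())
k=lambda im,x,y,w:cv2.resize(im[y:y+110,x:x+w],None,fx=5,fy=5,interpolation=cv2.INTER_CUBIC)
cv2.imwrite('pics/c9.png',k(a,290,150,110)[:,:,::-1])
E
```

```text
2.6746666666666665
```

View pics/c9.png

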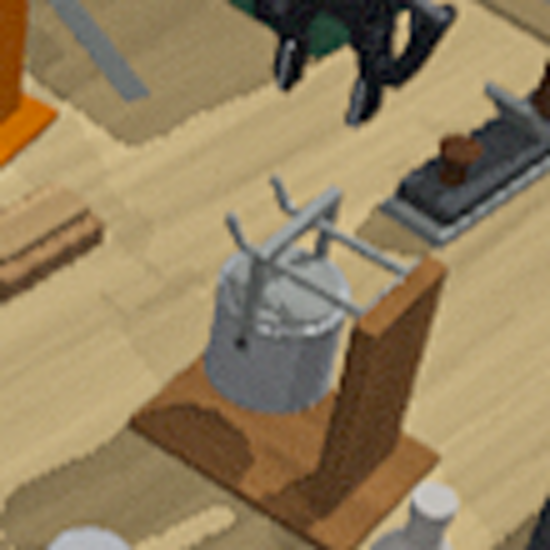

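The can hangs by its bar across both prongs, behind the lips at crop (235,220)/(278,183), and the gripper is clear. I let it settle and check for swing.

Emit:
drive_tool:
  series:
    - [45, [0, 0, 0], 0]
    - [45, [0, 0, 0], 0]
    - [45, [0, 0, 0], 0]
    - [45, [0, 0, 0], 0]
    - [45, [0, 0, 0], 0]
    - [45, [0, 0, 0], 0]
    - [45, [0, 0, 0], 0]
    - [45, [0, 0, 0], 0]
    - [45, [0, 0, 0], 0]
    - [45, [0, 0, 0], 0]

```text
time_s: 18.75
position: [0.5904, 0.254, 0.306]
tool_rot: [0.655, 0.756, 0.0, 0.0]
ft_force: [-0.3, 0.4, 1.4]
gripper_width: 0.0449
finger_force: 0.0
```

```bash
python3 - <<'E'
from h import *
L=[cv2.imread('pics/s7.png')[:,:,::-1]]+[vision.get_image('scene') for _ in range(6)]
g=[cv2.cvtColor(np.ascontiguousarray(i),cv2.COLOR_RGB2GRAY)[200:233,331:361].astype(np.float32) for i in L]
print([np.round(cv2.phaseCorrelate(g[0],x,cv2.createHanningWindow((30,33),cv2.CV_32F))[0],3) for x in g])
E
```

```text
[array([0., 0.]), array([-0.102, -0.124]), array([-0.013, -0.035]), array([-0.018, -0.095]), array([-0.161,  0.013]), array([ 0.052, -0.034]), array([-0.037, -0.019])]
```

It is still, with shifts below 0.2 px (noise). Handing in.

```bash
python3 -c "
from plant import workorder
print(workorder.job_done())"
```

```text
the job is handed in; nothing more can be done
None
```

I pressed the can onto the pad until it stopped moving and held it there about 2.5 s. It now hangs still by its bar across both prongs of the brown rack with the gripper clear. I handed the job in at about 19 s; no verdict came back.

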